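# Zero a bench colorimeter on its blank and read a sample

### The arm

A 6-joint arm with a two-finger parallel gripper is mounted at the origin on a cart in front of the work surface, level with it; the furniture and walls round the work are solid. World frame = base frame: x ahead of the robot, y to its left, z up, the work surface at z = 0. Lengths are in m, angles in rad, forces in N, time in s.
With the tool pointing down it reaches from about 0.3 to 0.75 m from the base axis. Payload 8.5 kg.
Tool frame: the origin (TCP) lies at the very end of the fingers, on their centre line; the grasp point (between the pads) lies 19 mm behind it; z points along the fingers, y is the direction in which the jaws open and shut (so a half turn about z gives the same grasp; the last joint's range is limited). The gripper opens to 88 mm and grips with 3 to 60 N. Pads are 18 mm wide; open, the fingers measure 123 mm over their backs; the gripper's body (75 mm by 187 mm) begins 45 mm behind the grasp point.
Start: joints at [0.943, 0.381, 1.297, -0, 1.464, -0.215], TCP at [0.221, 0.504, 0.239] pointing down, gripper open.
Joint ranges: [-3.11, 3.11], [-0.89, 2.33], [0.22, 2.48], [-1.42, 4.56], [0.17, 2.85], [-2.88, 2.88]. Speed limits (rad/s): [2.39, 2.39, 3.14, 3.14, 3.14, 3.14].

### API

Orientations are given as a 3x3 rotation matrix whose columns are the frame's x, y, z axes.
In Python, from plant import get_obs, read_camera, camera_info, sign_off gives the robot as it stands.
- The arm moves only by the tool jog_arm, never from a script. Its argument "series" is text: rows parted by semicolons, each of 6 numbers parted by spaces: the shift along the tool's x, y, z scaled (see below), then the turn, a rotation vector about the tool's x, y, z scaled (see below). In form: tx ty tz ax ay az; .... A call has 1 to 5 rows; each row shifts and turns the pose as measured when the row begins, along the tool's axes as they then stand; what a row does not reach is not made up. The controller multiplies each number of a shift by 600 mm and each number of a turn by pi/2 rad. A row lasts 1/8 s, in which the tool goes at most 62.5 mm and 10.7 degrees, less where a joint would pass 70% of its speed; a pose out of reach is approached as far as the arm can. A call with a number of a shift or a turn outside -1 to 1 is refused whole. A call with a gripper value outside its range is refused whole. "fingers" is the opening, from -1 (shut) to 1 (fully open), so that 0 is half open, set as the call begins (left out, the last holds). The fingers move at their own pace and stop on an object; the grip force is fixed at half the most. Time passes only in rows, so rows that do not move let the fingers close. It gives the time, the measured TCP pose, the force and the opening at its end, in the units of the state.
- get_obs(): the state, without advancing time (a new reading comes with each control period).
- read_camera(name): name is "scene" or "top" or "wrist"; returns (picture, depth): 400x640x3 uint8, red, green, blue; 400x640 float32, m along the optical axis (not along the pixel's ray), 0 where there is no reading.
- camera_info(name): a dict with "fx", "fy", "cx", "cy" (pixels), "dist" ([k1, k2, p1, p2, k3] as OpenCV has them; the pictures are not rectified), "origin" and "attitude" of the camera in the world; the wrist camera has in their place "tool_from_camera" (4x4, takes a point from camera to tool coordinates, whose origin is the TCP and whose axes are the flange's). Camera axes: x right, y up, looking along -z (the intrinsics and any distortion apply to the point x, -y, -z); pixel columns grow to the right and rows downward; lengths in m; the calibration is good to about 2 mm. A picture is of the moment at which its call begins: read the wrist's pose just before it. camera_info takes no time and is no camera call.
- sign_off(): hands the job in, once; it reports no verdict.
The state is a dict: "time_s": time; "qpos": joint angles; "qvel": joint speeds; "joint_efforts": joint torques, N m; "eef_pos": TCP position; "ee_rot": TCP orientation; "ft_force": force on the tool from outside, world axes, zero at the start; "torque": the same for the moment, N m; "finger_gap": finger opening in m.
Only numpy, scipy, OpenCV 4.12 (cv2) and the standard library are available. Lean on these libraries where they do the work, as an engineer would, in place of code of your own. Each camera call takes 0.05 s, during which the arm holds its last target. There are 200 camera calls.

### The job

Run the small white-capped sample bottle on the colorimeter: lower it (glass, do not let it drop) to the floor of the empty well in the black cell slide, then press the green filter key and after it the white zero key, while the blank is still in the beam. Then push the slide fully home to the right, so that the sample stands in the beam, and only there press the yellow read key. Press each key fully down and let it spring back before the next, do not press the blue or the red key, and leave the blank in its well and the two jars where they stand.

Things in the scene. Friction and masses are not known exactly. Their poses are not given: they have to be found in the camera images.
- colorimeter: Fixed bench instrument, light grey, 206 x 206 mm, up to 94 mm high. Origin: centre of its footprint, on the worktop; x to its back, y to its left, z up. In front (x -105 to -8 mm) a keypad sloping up to the back by 0.18 rad; behind it, along y, the cell slide (x -7 to 51); then a lamp house 60 mm high (from x 52) with the display head on it (from x 62).
- cell_slide (a joint): Black cell slide, a block 58 mm (x) by 124 mm (y) whose top is 66 mm above the worktop, with two round wells 45 mm wide, 50 mm deep, 60 mm apart. Value 0 as it starts: at its left stop, blank well in the beam; it moves to the right (the colorimeter's -y) and reads 0.060 m at its right stop, empty well in the beam. About 2 N of friction; stays where it is left.
- empty_well (a point): Centre of the floor of the left well of the cell slide (the empty one at the start), 16 mm above the worktop, 50 mm below the well's mouth; moves with the slide. Axes as the colorimeter's.
- blank_well (a point): Centre of the floor of the right well of the slide, in which the blank stands; moves with the slide.
- slide_end (a point): Middle of the ribbed aluminium end plate (46 mm wide in x, 20 to 60 mm above the worktop) at the left end of the slide: push here, along the colorimeter's -y. The point lies on its outer face, 44 mm above the worktop. Moves with the slide.
- beam (a point): Where the light beam crosses the slide (red index marks on both sides), fixed to the colorimeter, at the height of the well floors.
- green_key (a joint): Round green filter key, middle of the far row. 0 up, 0.004 m fully down, about 5 N; springs back.
- blue_key (a joint): Round blue filter key, left of the green one; same travel. Not wanted.
- red_key (a joint): Round red filter key, right of the green one; same travel. Not wanted.
- zero_key (a joint): White oblong key with a dark ring, left in the near row. 0 up, 0.004 m fully down, about 5 N; springs back.
- read_key (a joint): Yellow oblong key with a dark arrowhead, right in the near row. 0 up, 0.004 m fully down, about 5 N; springs back.
- green_key_top (a point): Centre of the top of the green key (19 mm across, 9 mm proud of the panel, keys of the row 44 mm apart, rows 42 mm apart). z is the panel's normal, tilted 0.18 rad towards the front.
- zero_key_top (a point): Centre of the top of the white zero key (17 mm deep by 26 mm wide, 9 mm proud). z is the panel's normal.
- read_key_top (a point): Centre of the top of the yellow read key (17 mm deep by 26 mm wide, 9 mm proud, 52 mm right of the zero key). z is the panel's normal.
- sample_bottle: The sample: small white bottle with a white screw cap, 40 mm across, 74 mm high, cap 33 mm across from 56 mm to 74 mm. Stands to the right of the colorimeter, in any of three places, with the two jars in the other two. Origin: centre of its underside, z up.
- blank_bottle: The blank: same kind of bottle, in the right well of the slide, only its cap and shoulder showing. Origin: centre of its underside.
- blue_jar: Bystander: glass jar with a blue screw cap, 66 mm across, 89 mm high. Origin: centre of its underside.
- yellow_jar: Bystander: glass jar with a yellow screw cap, 62 mm across, 72 mm high. Origin: centre of its underside.
- spray_head (a point): Lower front end of the photometer's black spray head, a fixed obstacle behind the work that overhangs the worktop: 50 mm wide (y), it starts 160 mm above the worktop and goes up from there to 290 mm, from this point back to the photometer's tall black housing. Keep the gripper's body in front of it when swinging from one side of the worktop to the other.
There are look-alikes about, which are no part of the job. What is shaped like the blank_bottle but pink or turquoise is not meant.

How it is judged:
By the outcome, as a careful person would: the job done as asked, in the order asked, and still so for the second after the job is handed in, with the robot touching nothing.
It also fails if it takes over 66 s, if anything falls off the work surface, if the arm or the gripper's body presses on something with over 40 N, if the wrist force passes 120 N, or if a joint passes its speed limit or range.

## Working session

There is one attempt and no reset: what is moved stays moved. The work goes in short steps, Python scripts to look and compute and a tool call to move; the robot and the scene stay as the last step left them, time stands still between calls to the robot, and variables do not carry over. Pictures are saved under pics/ and viewed, about 8 in all and at most 12, crops included, and the job is handed in when it is done.

Besides the shell and the picture viewer there is one more tool, called after "Emit:" as name(argument=value, ...) on one line, values as JSON. jog_arm: Moves the arm, as the interface text tells. Its arguments: {"type":"object","properties":{"series":{"type":"string"},"fingers":{"type":"number"}},"required":["series"]}

```bash
mkdir -p pics; ls; cat > h.py <<'E'
import numpy as np, cv2
from plant import get_obs, read_camera, camera_info, sign_off
def pose(name,info,o=None):
    if name=="wrist":
        T=np.array(info["tool_from_camera"]); W=np.eye(4); W[:3,:3]=o["ee_rot"]; W[:3,3]=o["eef_pos"]
        return W@T
    W=np.eye(4); W[:3,:3]=np.array(info["attitude"]); W[:3,3]=info["origin"]; return W
def shot(name):
    info=camera_info(name); o=get_obs(); p,d=read_camera(name); return p,d,info,pose(name,info,o)
def rays(uv,info):
    K=np.array([[info["fx"],0,info["cx"]],[0,info["fy"],info["cy"]],[0,0,1.]])
    n=cv2.undistortPoints(np.float64(uv).reshape(-1,1,2),K,np.array(info["dist"],float)).reshape(-1,2)
    return np.c_[n[:,0],-n[:,1],-np.ones(len(n))]
def pts(uv,dep,info,W):  # 3D from depth
    return (rays(uv,info)*np.asarray(dep).reshape(-1,1))@W[:3,:3].T+W[:3,3]
def onz(uv,z,info,W):
    r=rays(uv,info)@W[:3,:3].T; t=(z-W[2,3])/r[:,2]; return W[:3,3]+r*t[:,None]
def cloud(d,info,W):
    v,u=np.mgrid[0:d.shape[0],0:d.shape[1]]; P=pts(np.c_[u.ravel(),v.ravel()],d.ravel(),info,W).reshape(*d.shape,3)
    P[d<=0]=np.nan; return P
def save(n,p): cv2.imwrite(f"pics/{n}.png",cv2.cvtColor(p,cv2.COLOR_RGB2BGR))
E
python3 - <<'E'
from h import *
for n in("top","scene"):
    p,d,i,W=shot(n); save(n,p); np.savez(n+".npz",p=p,d=d,W=W); print(n,i)
o=get_obs();print(o)
E
```

```text
pics
top {'fx': 440.53178630931075, 'fy': 440.53178630931075, 'cx': 324.21322893698834, 'cy': 201.6884204293731, 'dist': array([-0.11945066,  0.        ,  0.        ,  0.        ,  0.        ]), 'origin': array([ 0.30270284, -0.00624822,  1.3611054 ]), 'attitude': array([[ 0.00863551,  0.98048405, -0.19640891],
       [-0.99993105,  0.01003004,  0.00610654],
       [ 0.00795735,  0.19634264,  0.98050306]])}
scene {'fx': 497.95621758764014, 'fy': 497.95621758764014, 'cx': 304.19478807933507, 'cy': 199.8936086190474, 'dist': array([-0.1065892,  0.       ,  0.       ,  0.       ,  0.       ]), 'origin': array([-0.03354894,  0.06835998,  1.12359342]), 'attitude': array([[-0.07752248,  0.87099822, -0.48513129],
       [-0.99697849, -0.06532585,  0.04202892],
       [ 0.00491549,  0.48692365,  0.87343071]])}
{'time_s': 0.1, 'qpos': array([ 9.42671963e-01,  3.81153674e-01,  1.29812704e+00, -4.00084914e-05,
        1.46359080e+00, -2.15296011e-01]), 'qvel': array([-3.09179382e-04, -2.31841530e-03, -2.58415174e-03,  2.48636864e-05,
        7.94848663e-04,  5.42097682e-04]), 'joint_efforts': array([ 3.03588407e-03, -4.38655508e+01, -2.24913204e+01,  7.13803782e-02,
        3.42676020e-02, -1.09813010e-05]), 'eef_pos': array([0.22052828, 0.50359456, 0.23820559]), 'ee_rot': array([[-9.15991392e-01,  4.01197274e-01, -7.19306959e-04],
       [ 4.01197850e-01,  9.15990811e-01, -1.05813929e-03],
       [ 2.34355967e-04, -1.25783088e-03, -9.99999181e-01]]), 'ft_force': array([-0.99563871,  0.28427408, -0.71040639]), 'torque': array([ 0.00375228,  0.0061816 , -0.00764387]), 'finger_gap': 0.08805060195965525}
```

View pics/top.png

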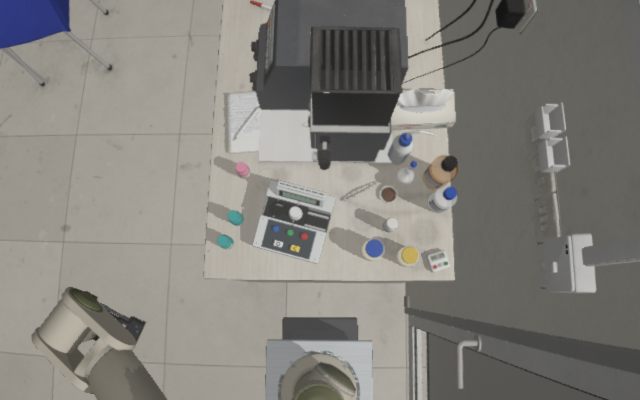

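View pics/scene.png

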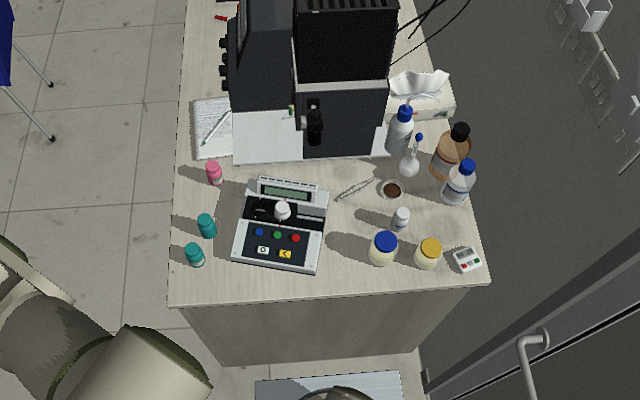

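Top: colorimeter at about (295,220), sample bottle at (391,225), blue jar (374,248), yellow jar (409,256). Scene: the sample is at (401,218), and the blank cap at (282,210). Next I measure the keys, caps and instrument pose.

```bash
cat > m.py <<'E'
from h import *
R={"top":(255,170,340,265),"scene":(225,170,340,275)}
def tri(a,b):
    # a,b=(origin,dir)
    A=np.c_[a[1],-b[1]]; t=np.linalg.lstsq(A,b[0]-a[0],rcond=None)[0]
    p,q=a[0]+t[0]*a[1],b[0]+t[1]*b[1]; return (p+q)/2,np.linalg.norm(p-q)
out={}
for n in R:
    z=np.load(n+".npz");p,d,W=z["p"],z["d"],z["W"];i=camera_info(n)
    hsv=cv2.cvtColor(p,cv2.COLOR_RGB2HSV);H,S,V=[hsv[...,k].astype(int) for k in range(3)]
    x0,y0,x1,y1=R[n];box=np.zeros(H.shape,bool);box[y0:y1,x0:x1]=1
    masks=dict(blue=box&(S>110)&(H>100)&(H<125)&(V>80),green=box&(S>110)&(H>45)&(H<90)&(V>70),red=box&(S>130)&((H<6)|(H>172))&(V>100),yellow=box&(S>130)&(H>15)&(H<35)&(V>100))
    for c,m in masks.items():
        k,l,st,ce=cv2.connectedComponentsWithStats(m.astype(np.uint8))
        if k<2: print(n,c,"none");continue
        j=1+np.argmax(st[1:,4]);uv=ce[j];dd=np.median(d[l==j])
        P=np.nanmedian(cloud(d,i,W)[l==j],0)
        r=rays([uv],i)[0]@W[:3,:3].T
        out[n,c]=(W[:3,3],r); print(n,c,uv.round(1),st[j,4],"depthP",P.round(4))
for c in("blue","green","red","yellow"):
    if("top",c)in out and("scene",c)in out:
        q,e=tri(out["top",c],out["scene",c]);print(c,q.round(4),round(e,4))
for n,(x0,y0,x1,y1) in R.items():
    p=np.load(n+".npz")["p"]
E
python3 m.py
python3 - <<'E'
from h import *
a=np.load("top.npz")["p"][165:285,225:435]; b=np.load("scene.npz")["p"][165:285,225:435]
save("crops",np.vstack([cv2.resize(x,None,fx=3.8,fy=2.5*1,interpolation=cv2.INTER_CUBIC) for x in(a,b)]))
E
```

```text
top blue [275.6 228.3] 29 depthP [0.4817 0.1288 0.0597]
top green [289.8 232.2] 4 depthP [0.4691 0.0866 0.0608]
top red [304.2 235.9] 25 depthP [0.4589 0.0446 0.0605]
top yellow [291.5 247. ] 2 depthP [0.4264 0.0816 0.0535]
scene blue [258.9 231.4] 53 depthP [0.4794 0.1305 0.0607]
scene green [277.2 234.4] 52 depthP [0.4689 0.088  0.0601]
scene red [295.5 237.5] 52 depthP [0.4571 0.0447 0.0603]
scene yellow [284.6 253.4] 81 depthP [0.4225 0.0728 0.0536]
blue [0.4815 0.1305 0.0569] 0.0006
green [0.4698 0.0876 0.0586] 0.0003
red [0.4597 0.0448 0.056 ] 0.001
yellow [0.4262 0.0776 0.0463] 0.009
```

View pics/crops.png

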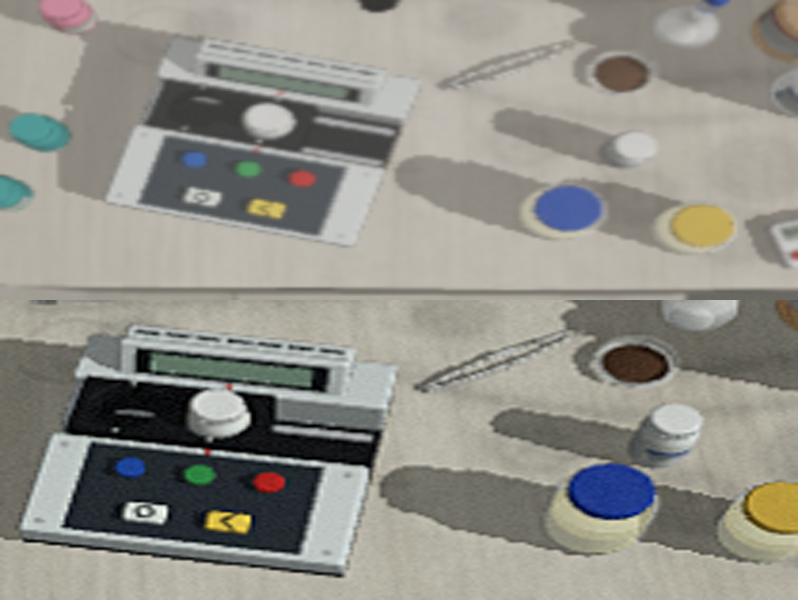

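Crops: the keypad is clearly visible, with the blank cap on the red beam marks and the empty well to its left. The sample stands behind the two jars. Now cap positions and the instrument frame.

```bash
python3 - <<'E'
from h import *
for n,boxes in {"top":dict(blank=(286,203,306,223),sample=(380,214,402,236),bluejar=(360,234,388,262),yel=(396,242,422,268)),"scene":dict(blank=(270,198,295,222),sample=(390,204,413,230),bluejar=(368,228,400,268),yel=(412,234,444,270))}.items():
    z=np.load(n+".npz");C=cloud(z["d"],camera_info(n),z["W"])
    for k,(a,b,c,e) in boxes.items():
        P=C[b:e,a:c].reshape(-1,3);zm=np.nanpercentile(P[:,2],97);t=P[P[:,2]>zm-.006]
        print(n,k,"ztop",zm.round(4),"bbox centre",((np.nanmax(t,0)+np.nanmin(t,0))/2).round(4),"ext",np.ptp(t,0).round(3),"mean",t.mean(0).round(4))
    if n=="top": 
        P=C[110:185,305:345].reshape(-1,3); t=P[(P[:,2]>.15)&(P[:,2]<.32)]; print("spray",np.nanpercentile(t,[1,50,99],axis=0).round(3))
        T=C.reshape(-1,3);print("table z",np.nanmedian(C[200:260,340:360,2]))
i=camera_info("wrist");print(i)
E
```

```text
top blank ztop 0.0923 bbox centre [0.5273 0.0712 0.0919] ext [0.032 0.03  0.011] mean [0.5273 0.0716 0.0899]
top sample ztop 0.0761 bbox centre [ 0.4985 -0.2132  0.076 ] ext [0.03  0.03  0.011] mean [ 0.4992 -0.2149  0.0741]
top bluejar ztop 0.0917 bbox centre [ 0.4237 -0.1611  0.0901] ext [0.05  0.05  0.009] mean [ 0.4234 -0.1609  0.089 ]
top yel ztop 0.0754 bbox centre [ 0.404  -0.265   0.0739] ext [0.047 0.048 0.009] mean [ 0.4033 -0.2657  0.0727]
spray [[ 0.627 -0.065  0.155]
 [ 0.702 -0.014  0.269]
 [ 0.757  0.03   0.313]]
table z -9.982148621345832e-05
scene blank ztop 0.0932 bbox centre [0.5277 0.0723 0.092 ] ext [0.034 0.033 0.01 ] mean [0.5268 0.0723 0.0912]
scene sample ztop 0.0773 bbox centre [ 0.4978 -0.2136  0.0753] ext [0.033 0.033 0.008] mean [ 0.4976 -0.2131  0.0751]
scene bluejar ztop 0.0917 bbox centre [ 0.4223 -0.1578  0.0908] ext [0.054 0.053 0.01 ] mean [ 0.4219 -0.1577  0.0895]
scene yel ztop 0.0755 bbox centre [ 0.4025 -0.265   0.0742] ext [0.048 0.048 0.009] mean [ 0.4031 -0.2647  0.0732]
{'fx': 302.17210673426905, 'fy': 302.17210673426905, 'cx': 319.98517868012755, 'cy': 196.9457778785646, 'dist': array([-0.04651598,  0.        ,  0.        ,  0.        ,  0.        ]), 'tool_from_camera': array([[-5.55736706e-04,  9.46300912e-01,  3.23286675e-01,
         8.34053644e-02],
       [ 9.99999387e-01,  8.35636522e-04, -7.26993271e-04,
        -1.05520513e-03],
       [-9.58104548e-04,  3.23286073e-01, -9.46300796e-01,
        -1.46361688e-01],
       [ 0.00000000e+00,  0.00000000e+00,  0.00000000e+00,
         1.00000000e+00]])}
```

Sample cap is at (0.498,-0.2135) and the blank at (0.527,0.072). The sizes and heights agree with the given values, with z about 2 mm high. Moving the wrist camera over the colorimeter.

```bash
cat >> h.py <<'E'
from scipy.spatial.transform import Rotation as Ro
YI=np.array([.256,.967,0])/np.hypot(.256,.967)
def Rt(ydir=YI,tilt=0.):  # tool down, y along ydir; tilt>0 leans tool top to the front (robot)
    y=np.array(ydir,float);y/=np.linalg.norm(y);z=np.array([0,0,-1.]);x=np.cross(y,z)
    return np.c_[x,y,z]@Ro.from_rotvec([0,tilt,0]).as_matrix()
def plan(pos,R=None,step=.060):
    o=get_obs();p=o["eef_pos"];R0=o["ee_rot"];R=R0 if R is None else R
    dw=np.array(pos)-p; rv=Ro.from_matrix(R0.T@R).as_rotvec()
    n=int(max(1,np.ceil(np.linalg.norm(dw)/step-1e-6),np.ceil(np.linalg.norm(rv)/.18-1e-6)))
    print("t",round(o["time_s"],2),"p",p.round(4),"rows",n,"F",o["ft_force"].round(1))
    for k in range(n):
        Rk=R0@Ro.from_rotvec(rv*k/n).as_matrix()
        print(*(Rk.T@dw/n/.6).round(4),*(rv/n/(np.pi/2)).round(4),end=";")
    print()
E
python3 -c "
from h import *
plan([.50,.11,.25],Rt())"
```

```text
t 0.1 p [0.2205 0.5036 0.2382] rows 9 F [-1.   0.3 -0.7]
-0.0766 -0.046 -0.0021 -0.0001 -0.0 -0.0109;-0.0758 -0.0473 -0.0021 -0.0001 -0.0 -0.0109;-0.075 -0.0486 -0.0022 -0.0001 -0.0 -0.0109;-0.0742 -0.0499 -0.0022 -0.0001 -0.0 -0.0109;-0.0733 -0.0511 -0.0022 -0.0001 -0.0 -0.0109;-0.0724 -0.0524 -0.0022 -0.0001 -0.0 -0.0109;-0.0715 -0.0536 -0.0022 -0.0001 -0.0 -0.0109;-0.0706 -0.0548 -0.0022 -0.0001 -0.0 -0.0109;-0.0697 -0.056 -0.0022 -0.0001 -0.0 -0.0109;
```

Emit:
jog_arm(series="-0.0766 -0.046 -0.002 0 0 -0.011;-0.0758 -0.0473 -0.002 0 0 -0.011;-0.075 -0.0486 -0.002 0 0 -0.011;-0.0742 -0.05 -0.002 0 0 -0.011;-0.0733 -0.051 -0.002 0 0 -0.011")

```text
time_s: 0.72
eef_pos: [0.3782, 0.2811, 0.2427]
ee_rot: [[-0.95, 0.312, -0.003], [0.312, 0.95, -0.003], [0.002, -0.004, -1.0]]
ft_force: [0.3, 0.8, -0.3]
finger_gap: 0.0879
```

Emit:
jog_arm(series="-0.0724 -0.0524 -0.002 0 0 -0.011;-0.0715 -0.0536 -0.002 0 0 -0.011;-0.07 -0.055 -0.002 0 0 -0.011;-0.07 -0.056 -0.002 0 0 -0.011;0 0 0 0 0 0")

```text
time_s: 1.35
eef_pos: [0.5085, 0.0983, 0.2462]
ee_rot: [[-0.969, 0.247, -0.006], [0.247, 0.969, -0.003], [0.005, -0.004, -1.0]]
ft_force: [-0.9, 0.2, -1.2]
finger_gap: 0.0881
```

```bash
python3 - <<'E'
from h import *
plan([.50,.11,.25],Rt())
p,d,i,W=shot("wrist");save("w1",p);np.savez("w1.npz",p=p,d=d,W=W)
E
```

```text
t 1.35 p [0.5085 0.0983 0.2462] rows 1 F [-0.9  0.2 -1.2]
0.0185 0.0153 -0.0063 -0.0026 -0.0031 0.0057;
```

View pics/w1.png

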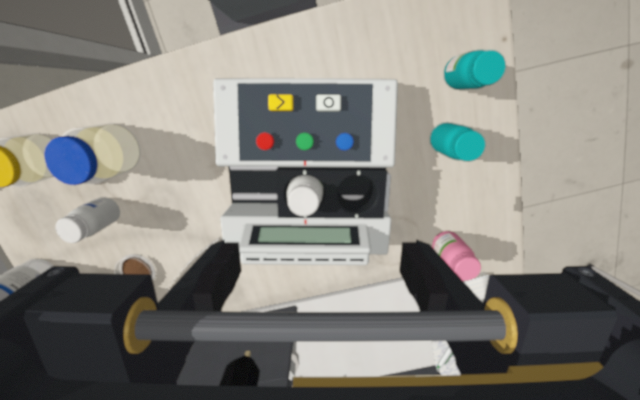

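Wrist view: keys yellow (281,102), white (328,102), red (264,141), green (304,141), blue (345,141); blank cap (305,195); empty well (355,193); beam marks (305,163) and (305,221).

```bash
python3 - <<'E'
from h import *
z=np.load("w1.npz");p,d,W=z["p"],z["d"],z["W"];i=camera_info("wrist");C=cloud(d,i,W)
hsv=cv2.cvtColor(p,cv2.COLOR_RGB2HSV);H,S,V=[hsv[...,k].astype(int) for k in range(3)]
def comp(name,m,x0,y0,x1,y1):
    b=np.zeros(m.shape,bool);b[y0:y1,x0:x1]=1;m=m&b
    k,l,st,ce=cv2.connectedComponentsWithStats(m.astype(np.uint8))
    j=1+np.argmax(st[1:,4]);x,y,w,h=st[j,:4];P=np.nanmedian(C[l==j],0)
    uv=[x+(w-1)/2,y+(h-1)/2];Q=onz([uv],P[2],i,W)[0];print(name,ce[j].round(1),np.round(uv,1),(w,h),P.round(4),"ray@z",Q.round(4));return Q,l==j
K={}
K["yellow"]=comp("yellow",(S>130)&(H>15)&(H<35),260,85,300,120)
K["white"]=comp("white",(V>150)&(S<60),310,85,345,118)
K["red"]=comp("red",(S>110)&((H<8)|(H>170)),245,125,285,158)
K["green"]=comp("green",(S>90)&(H>45)&(H<90),285,125,325,158)
K["blue"]=comp("blue",(S>90)&(H>100)&(H<125),325,125,365,158)
comp("cap",(C[...,2]>.085),280,170,330,222)
yi=K["blue"][0]-K["red"][0];print("row",np.linalg.norm(yi),"yaw dir",(yi/np.linalg.norm(yi)).round(4)); y2=K["white"][0]-K["yellow"][0];print(np.linalg.norm(y2),y2/np.linalg.norm(y2))
# well: points below the slide top
m=(C[...,2]<.058);comp("well",m,330,165,384,220)
print("slidetop z",np.nanmedian(C[205:213,375:382,2]),np.nanmedian(C[172:178,325:335,2]))
# mouth rim: fit circle on ray@z=.066 of well outline
b=np.zeros(m.shape,np.uint8);b[168:218,330:382]=(m[168:218,330:382]);c=max(cv2.findContours(b,0,cv2.CHAIN_APPROX_NONE)[0],key=cv2.contourArea)
q=onz(c.reshape(-1,2),.066,i,W)[:,:2];(cc,r)=cv2.minEnclosingCircle(np.float32(q));print("well mouth",cc,r)
save("w1c",cv2.resize(p[60:260,200:460],None,fx=3,fy=3,interpolation=cv2.INTER_CUBIC))
E
```

```text
yellow [280.4 102.1] [280.5 102. ] (np.int32(26), np.int32(17)) [0.4234 0.0744 0.0528] ray@z [0.4233 0.0743 0.0528]
white [327.9 102.1] [328. 102.] (np.int32(25), np.int32(17)) [0.4361 0.124  0.053 ] ray@z [0.436 0.124 0.053]
red [264.6 140.8] [265.  140.5] (np.int32(19), np.int32(18)) [0.4583 0.0466 0.0602] ray@z [0.458  0.0472 0.0602]
green [304.3 140.9] [304. 141.] (np.int32(19), np.int32(19)) [0.4692 0.0888 0.06  ] ray@z [0.4692 0.0885 0.06  ]
blue [344.2 141.2] [344. 141.] (np.int32(19), np.int32(19)) [0.4804 0.1312 0.0601] ray@z [0.4801 0.131  0.0601]
cap [302.9 199.8] [303. 200.] (np.int32(31), np.int32(31)) [0.5249 0.0737 0.0906] ray@z [0.5252 0.0738 0.0906]
row 0.08663451691098531 yaw dir [ 0.2547  0.967  -0.0019]
0.05128277995815571 [0.24916956 0.96845136 0.00406011]
well [356.2 192.3] [356.  192.5] (np.int32(39), np.int32(36)) [0.5533 0.133  0.0174] ray@z [0.5558 0.1328 0.0174]
slidetop z 0.06625977429859278 0.06625170350974441
well mouth (0.5394669771194458, 0.13109463453292847) 0.021882042288780212
```

View pics/w1c.png

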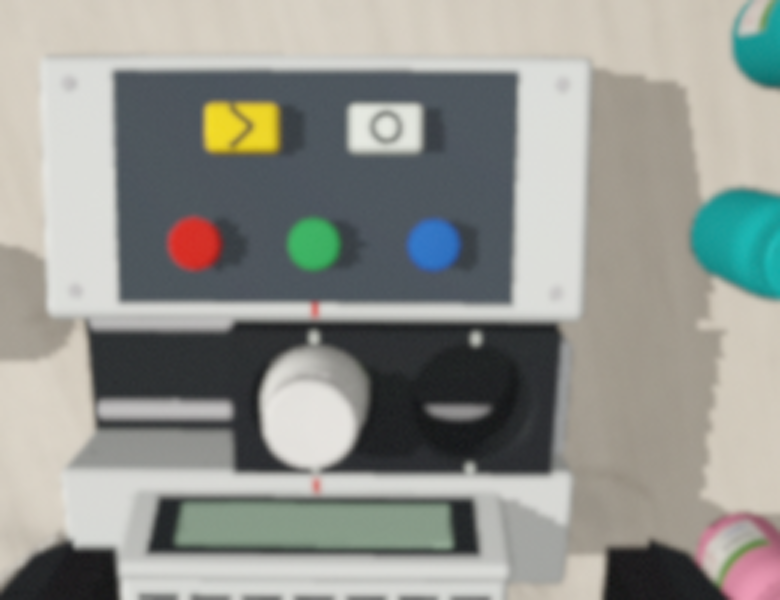

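```bash
python3 - <<'E'
from h import *
z=np.load("w1.npz");i=camera_info("wrist")
q=onz([[358.3,172.7],[356.7,216],[304.7,172.5],[305.2,217]],.066,i,z["W"]);print(q.round(4),q[:2].mean(0),q[2:].mean(0))
z=np.load("top.npz");P=cloud(z["d"],camera_info("top"),z["W"]).reshape(-1,3)
m=(P[:,2]>.1)&(abs(P[:,0]-.5)<.12)&(P[:,1]<-.08)&(P[:,1]>-.4);print(np.unique((P[m]*25).round()/25,axis=0))
plan([.465,-.21,.25],Rt())
E
```

```text
[[0.5173 0.1383 0.066 ]
 [0.5676 0.1257 0.066 ]
 [0.5023 0.0806 0.066 ]
 [0.554  0.0671 0.066 ]] [0.54243731 0.13200124 0.066     ] [0.5281597  0.07385886 0.066     ]
[[ 0.4  -0.4   0.64]
 [ 0.4  -0.4   0.68]
 [ 0.4  -0.4   0.72]
 [ 0.48 -0.32  1.  ]
 [ 0.52 -0.4   0.64]
 [ 0.52 -0.32  1.  ]
 [ 0.56 -0.4   0.12]
 [ 0.56 -0.4   0.16]
 [ 0.56 -0.4   0.64]
 [ 0.56 -0.36  0.12]
 [ 0.56 -0.36  0.16]
 [ 0.56 -0.32  0.12]
 [ 0.56 -0.32  1.  ]
 [ 0.56 -0.32  1.04]
 [ 0.6  -0.4   0.12]
 [ 0.6  -0.4   0.16]
 [ 0.6  -0.4   0.6 ]
 [ 0.6  -0.4   0.64]
 [ 0.6  -0.36  0.12]
 [ 0.6  -0.36  0.16]
 [ 0.6  -0.32  0.12]
 [ 0.6  -0.32  1.  ]]
t 1.4 p [0.5074 0.0998 0.2463] rows 6 F [-0.1 -0.5 -0. ]
-0.0097 -0.0863 -0.0008 -0.0004 -0.0006 0.0011;-0.0099 -0.0863 -0.0008 -0.0004 -0.0006 0.0011;-0.01 -0.0863 -0.0008 -0.0004 -0.0006 0.0011;-0.0102 -0.0862 -0.0009 -0.0004 -0.0006 0.0011;-0.0103 -0.0862 -0.0009 -0.0004 -0.0006 0.0011;-0.0105 -0.0862 -0.001 -0.0004 -0.0006 0.0011;
```

Emit:
jog_arm(series="-0.0097 -0.0863 -0.001 0 0 0.001;-0.01 -0.0863 -0.001 0 0 0.001;-0.01 -0.0863 -0.001 0 0 0.001;-0.01 -0.0863 -0.001 0 0 0.001;-0.01 -0.0863 -0.001 0 0 0.001")

```text
time_s: 2.02
eef_pos: [0.4699, -0.1561, 0.2497]
ee_rot: [[-0.971, 0.241, -0.008], [0.241, 0.971, -0.0], [0.007, -0.002, -1.0]]
ft_force: [0.8, 0.4, -0.1]
finger_gap: 0.0879
```

Emit:
jog_arm(series="-0.01 -0.0862 -0.001 0 0 0.001;0 0 0 0 0 0")

```text
time_s: 2.28
eef_pos: [0.4624, -0.209, 0.2501]
ee_rot: [[-0.97, 0.243, -0.008], [0.243, 0.97, 0.001], [0.008, -0.001, -1.0]]
ft_force: [-0.7, 0.3, -0.7]
finger_gap: 0.0883
```

```bash
python3 - <<'E'
from h import *
p,d,i,W=shot("wrist");save("w2",p);np.savez("w2.npz",p=p,d=d,W=W)
C=cloud(d,i,W)
o=get_obs();r=np.linalg.norm(C[...,:2]-np.array([.498,-.2135]),axis=2)
m=(r<.035)&(C[...,2]>.066);P=C[m]
(c,rad)=cv2.minEnclosingCircle(np.float32(P[:,:2]));print("cap",c,rad,np.nanmax(P[:,2]),len(P))
plan([c[0],c[1],.11],Rt())
E
```

```text
cap (0.4970560073852539, -0.21432168781757355) 0.016944728791713715 0.07717442921162854 669
t 2.33 p [ 0.4625 -0.2074  0.2502] rows 3 F [ 0.8 -0.8 -0.8]
-0.0202 0.001 0.0777 -0.0002 -0.0017 0.0031;-0.02 0.0011 0.0778 -0.0002 -0.0017 0.0031;-0.0197 0.0011 0.0779 -0.0002 -0.0017 0.0031;
```

Emit:
jog_arm(series="-0.02 0.001 0.0777 0 -0.002 0.003;-0.02 0.001 0.0777 0 -0.002 0.003;-0.02 0.001 0.0777 0 -0.002 0.003;0 0 0 0 0 0")

```text
time_s: 2.82
eef_pos: [0.4996, -0.2063, 0.1087]
ee_rot: [[-0.969, 0.248, 0.004], [0.248, 0.969, -0.001], [-0.004, -0.0, -1.0]]
ft_force: [0.3, 0.8, 1.5]
finger_gap: 0.0877
```

```bash
python3 - <<'E'
from h import *
plan([.4972,-.2142,.056],Rt())
E
```

```text
t 2.83 p [ 0.4996 -0.2063  0.1087] rows 1 F [0.3 0.8 1.5]
0.001 -0.0138 0.0878 -0.0002 0.0026 0.0053;
```

Emit:
jog_arm(series="0.001 -0.0138 0.03 0 0.0026 0.005;0 0 0.0575 0 0 0;0 0 0 0 0 0")

```text
time_s: 3.2
eef_pos: [0.4982, -0.2139, 0.0589]
ee_rot: [[-0.967, 0.253, 0.005], [0.253, 0.967, -0.004], [-0.006, -0.003, -1.0]]
ft_force: [-0.5, -0.0, -0.5]
finger_gap: 0.088
```

```bash
python3 - <<'E'
from h import *
plan([.4972,-.2142,.056],Rt())
E
```

```text
t 3.2 p [ 0.4982 -0.2139  0.0589] rows 1 F [-0.5 -0.  -0.5]
0.0015 -0.0009 0.0048 -0.0018 0.0037 0.0017;
```

Emit:
jog_arm(series="0.0015 -0.001 0.005 -0.002 0.004 0.002;0 0 0 0 0 0")

```text
time_s: 3.45
eef_pos: [0.498, -0.215, 0.0586]
ee_rot: [[-0.966, 0.257, 0.003], [0.257, 0.966, -0.002], [-0.003, -0.001, -1.0]]
ft_force: [0.6, -0.3, -0.2]
finger_gap: 0.0881
```

Emit:
jog_arm(series="0 0 0 0 0 0;0 0 0 0 0 0;0 0 0 0 0 0;0 0 0 0 0 0;0 0 0 0 0 0", fingers=-1)

```text
time_s: 4.08
eef_pos: [0.4985, -0.2154, 0.0603]
ee_rot: [[-0.966, 0.257, 0.005], [0.257, 0.966, -0.004], [-0.006, -0.002, -1.0]]
ft_force: [-0.8, -0.9, 0.5]
finger_gap: 0.0402
```

Emit:
jog_arm(series="0 0 0 0 0 0;0 0 0 0 0 0;0 0 0 0 0 0;0 0 0 0 0 0")

```text
time_s: 4.58
eef_pos: [0.4985, -0.2154, 0.0602]
ee_rot: [[-0.966, 0.257, 0.005], [0.257, 0.966, -0.003], [-0.006, -0.002, -1.0]]
ft_force: [-0.0, 0.1, -0.1]
finger_gap: 0.0315
```

Emit:
jog_arm(series="0 0 -0.05 0 0 0;0 0 -0.09 0 0 0;0 0 -0.09 0 0 0;0 0 0 0 0 0")

```text
time_s: 5.08
eef_pos: [0.4974, -0.2148, 0.2014]
ee_rot: [[-0.966, 0.257, 0.003], [0.257, 0.966, -0.002], [-0.003, -0.001, -1.0]]
ft_force: [-0.2, -0.4, -2.8]
finger_gap: 0.0318
```

```bash
python3 - <<'E'
from h import *
plan([.455,.06,.19],Rt());print(get_obs()["finger_gap"])
E
```

```text
t 5.08 p [ 0.4974 -0.2148  0.2014] rows 5 F [-0.2 -0.4 -2.8]
0.0372 0.0849 0.0036 -0.0001 0.0004 -0.0001;0.0372 0.0849 0.0036 -0.0001 0.0004 -0.0001;0.0372 0.0849 0.0037 -0.0001 0.0004 -0.0001;0.0372 0.0849 0.0037 -0.0001 0.0004 -0.0001;0.0371 0.0849 0.0037 -0.0001 0.0004 -0.0001;
0.03183557665604845
```

Emit:
jog_arm(series="0.037 0.085 0 0 0 0;0.037 0.085 0 0 0 0;0.037 0.085 0 0 0 0;0.037 0.085 0 0 0 0;0.037 0.085 0 0 0 0")

```text
time_s: 5.7
eef_pos: [0.4531, 0.0653, 0.1953]
ee_rot: [[-0.965, 0.264, -0.005], [0.264, 0.965, 0.001], [0.005, -0.001, -1.0]]
ft_force: [0.6, -0.5, -1.3]
finger_gap: 0.0316
```

```bash
python3 - <<'E'
from h import *
plan([.5405,.1315,.17],Rt());print(get_obs()["finger_gap"])
E
```

```text
t 5.7 p [0.4531 0.0653 0.1953] rows 2 F [ 0.6 -0.5 -1.3]
-0.0558 0.0725 0.0208 -0.0002 -0.0015 -0.0026;-0.0561 0.0722 0.021 -0.0002 -0.0015 -0.0026;
0.03158836208797942
```

Emit:
jog_arm(series="-0.056 0.0725 0.0208 0 -0.0015 -0.0026;-0.056 0.0725 0.0208 0 -0.0015 -0.0026;0 0 0 0 0 0;0 0 0 0 0 0")

```text
time_s: 6.2
eef_pos: [0.5389, 0.1374, 0.1646]
ee_rot: [[-0.968, 0.251, -0.008], [0.251, 0.968, -0.001], [0.008, -0.003, -1.0]]
ft_force: [-0.4, 0.3, -0.8]
finger_gap: 0.0317
```

```bash
python3 - <<'E'
from h import *
plan([.5405,.1315,.15],Rt())
for n in("wrist","top","scene"):
    p,d,i,W=shot(n);save(n+"3",p);np.savez(n+"3.npz",p=p,d=d,W=W)
w=cv2.imread("pics/wrist3.png")[100:300,220:460]
a=cv2.imread("pics/top3.png")[170:270,240:360];b=cv2.imread("pics/scene3.png")[160:270,225:345]
f=lambda x:cv2.resize(x,(390,330),interpolation=cv2.INTER_CUBIC)
cv2.imwrite("pics/c3.png",np.hstack([f(w),f(b)]))
E
```

```text
t 6.2 p [0.5389 0.1374 0.1646] rows 1 F [-0.4  0.3 -0.8]
-0.0052 -0.0087 0.0243 -0.002 -0.005 0.0035;
```

View pics/c3.png

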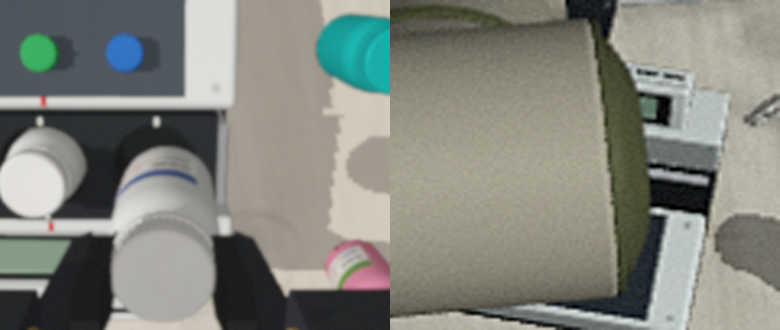

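The wrist crop shows the bottle upright in the jaws, slightly to the right of the well's front index dot (316,174). The scene view is blocked by the arm. I'll measure the bottle axis against the well in this same picture.

```bash
python3 - <<'E'
from h import *
from scipy.optimize import least_squares
z=np.load("wrist3.npz");p,d,W=z["p"],z["d"],z["W"];i=camera_info("wrist");C=cloud(d,i,W)
o=get_obs();t=o["eef_pos"]
r=np.linalg.norm(C[...,:2]-t[:2],axis=2);m=(r<.032)&(C[...,2]>.108)&(C[...,2]<.15)
m[:, :]&=True
P=C[m];print(len(P),P.min(0),P.max(0))
f=least_squares(lambda c:np.hypot(P[:,0]-c[0],P[:,1]-c[1])-.020,t[:2],loss="soft_l1",f_scale=.001);print("axis",f.x,"cost",np.abs(f.fun).mean(),"minus tcp",f.x-t[:2])
g=cv2.cvtColor(p,cv2.COLOR_RGB2GRAY)
def dot(x0,y0,x1,y1):
    s=g[y0:y1,x0:x1].astype(float);s=np.clip(s-np.percentile(s,80),0,None);v,u=np.mgrid[y0:y1,x0:x1];return [(u*s).sum()/s.sum(),(v*s).sum()/s.sum()]
uv=[dot(310,169,323,180),dot(238,169,251,180)];print(uv);q=onz(uv,.066,i,W);print("dots",q.round(4),(q[0]-q[1]))
y=q[0]-q[1];y/=np.linalg.norm(y);x=np.array([y[1],-y[0],0]);print("well",(q[0]+.0259*x).round(4),"blank",(q[1]+.0259*x).round(4))
E
```

```text
1156 [0.5166867  0.12061341 0.10817122] [0.53837547 0.15792241 0.14994144]
axis [0.53731339 0.13732051] cost 0.0003380569133134748 minus tcp [-0.00175842  0.00044248]
[[np.float64(315.86479066575157), np.float64(173.28894989704872)], [np.float64(243.91653738752717), np.float64(174.11045609680423)]]
dots [[0.5169 0.1381 0.066 ]
 [0.5024 0.0795 0.066 ]] [0.01450302 0.05860215 0.        ]
well [0.5421 0.1319 0.066 ] blank [0.5276 0.0733 0.066 ]
```

```bash
python3 - <<'E'
from h import *
plan([.5434,.1313,.137],Rt())
E
```

```text
t 6.35 p [0.5391 0.1369 0.1656] rows 1 F [ 0.3 -0.7 -0.4]
-0.0096 -0.0071 0.0477 -0.0016 -0.0039 0.0028;
```

Emit:
jog_arm(series="-0.0096 -0.0071 0.0477 -0.0016 -0.004 0.003;0 0 0 0 0 0;0 0 0 0 0 0")

```text
time_s: 6.72
eef_pos: [0.5432, 0.1296, 0.1392]
ee_rot: [[-0.966, 0.259, 0.004], [0.259, 0.966, 0.0], [-0.004, 0.001, -1.0]]
ft_force: [-0.3, 0.1, -0.6]
finger_gap: 0.0315
```

```bash
python3 - <<'E'
from h import *
plan([.5434,.1313,.137],Rt())
E
```

```text
t 6.72 p [0.5432 0.1296 0.1392] rows 1 F [-0.3  0.1 -0.6]
0.0003 0.0028 0.0037 0.0007 0.0023 -0.0019;
```

Emit:
jog_arm(series="0 0.003 0.008 0 0 0;0 0 0 0 0 0")

```text
time_s: 6.98
eef_pos: [0.5439, 0.1315, 0.1357]
ee_rot: [[-0.966, 0.259, 0.006], [0.259, 0.966, 0.0], [-0.006, 0.002, -1.0]]
ft_force: [-0.7, -0.6, -0.2]
finger_gap: 0.0312
```

Emit:
jog_arm(series="0.001 0 0.008 0 0.003 0;0 0 0.008 0 0 0;0 0 0.008 0 0 0;0 0 0.008 0 0 0;0 0 0 0 0 0")

```text
time_s: 7.6
eef_pos: [0.5433, 0.1319, 0.1152]
ee_rot: [[-0.966, 0.259, 0.001], [0.259, 0.966, 0.001], [-0.001, 0.002, -1.0]]
ft_force: [-0.3, -0.5, -0.4]
finger_gap: 0.031
```

Emit:
jog_arm(series="0 0 0.01 0 0 0;0 0 0.01 0 0 0;0 0 0.01 0 0 0;0 0 0.01 0 0 0;0 0 0.01 0 0 0")

```text
time_s: 8.22
eef_pos: [0.5435, 0.1319, 0.0835]
ee_rot: [[-0.966, 0.259, 0.002], [0.259, 0.966, 0.002], [-0.001, 0.002, -1.0]]
ft_force: [-0.1, -0.5, -1.5]
finger_gap: 0.032
```

Emit:
jog_arm(series="0 0 0.004 0 0 0;0 0 0.004 0 0 0;0 0 0.004 0 0 0;0 0 0 0 0 0")

```text
time_s: 8.72
eef_pos: [0.544, 0.132, 0.0763]
ee_rot: [[-0.966, 0.258, 0.003], [0.258, 0.966, 0.002], [-0.003, 0.002, -1.0]]
ft_force: [-0.5, -0.9, 0.6]
finger_gap: 0.0316
```

Emit:
jog_arm(series="0 0 0.004 0 0 0;0 0 0 0 0 0")

```text
time_s: 8.98
eef_pos: [0.5451, 0.1323, 0.0763]
ee_rot: [[-0.966, 0.258, 0.008], [0.258, 0.966, 0.002], [-0.007, 0.004, -1.0]]
ft_force: [0.3, 0.6, -1.7]
finger_gap: 0.0318
```

Emit:
jog_arm(series="0 0 0.006 0 0.003 0;0 0 0 0 0 0")

```text
time_s: 9.22
eef_pos: [0.5457, 0.1327, 0.0759]
ee_rot: [[-0.966, 0.258, 0.007], [0.258, 0.966, 0.004], [-0.005, 0.005, -1.0]]
ft_force: [-1.4, -1.0, -2.1]
finger_gap: 0.0319
```

Emit:
jog_arm(series="0 0 0 0 0 0;0 0 0 0 0 0;0 0 0 0 0 0", fingers=-0.05)

```text
time_s: 9.6
eef_pos: [0.5457, 0.1326, 0.0751]
ee_rot: [[-0.966, 0.258, 0.006], [0.258, 0.966, 0.004], [-0.005, 0.005, -1.0]]
ft_force: [0.2, -0.1, -0.6]
finger_gap: 0.0418
```

Released with barely any settling. Lifting gently, straight up, then checking.

Emit:
jog_arm(series="0 0 -0.015 0 0 0;0 0 -0.02 0 0 0;0 0 -0.04 0 0 0;0 0 -0.08 0 0 0;0 0 -0.04 0 0 0")

```text
time_s: 10.22
eef_pos: [0.5447, 0.1321, 0.1971]
ee_rot: [[-0.966, 0.258, 0.004], [0.258, 0.966, 0.004], [-0.003, 0.005, -1.0]]
ft_force: [0.7, -0.3, 0.0]
finger_gap: 0.0419
```

```bash
python3 - <<'E'
from h import *
p,d,i,W=shot("wrist");save("w4",p);C=cloud(d,i,W)
for n,c in dict(sample=(.5421,.1319),blank=(.5276,.0733)).items():
    m=(np.linalg.norm(C[...,:2]-np.array(c),axis=2)<.026)&(C[...,2]>.078)&(C[...,2]<.1);P=C[m]
    print(n,cv2.minEnclosingCircle(np.float32(P[:,:2])),np.percentile(P[:,2],[50,98]),len(P))
save("w4c",p[60:300,180:460])
plan([.455,.085,.16],Rt())
E
```

```text
sample ((0.5434234142303467, 0.1331191509962082), 0.01732499711215496) [0.09056799 0.09205618] 1197
blank ((0.5259376764297485, 0.07422284036874771), 0.017426420003175735) [0.09051353 0.09196222] 1209
t 10.28 p [0.5454 0.1321 0.1994] rows 2 F [-0.3 -0.3  1.9]
0.0629 -0.0576 0.0321 0.0018 0.0022 -0.0007;0.0628 -0.0574 0.0325 0.0018 0.0022 -0.0007;
```

View pics/w4c.png

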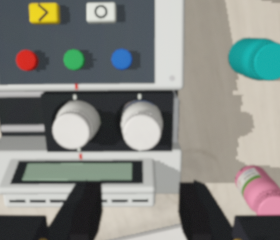

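The sample cap is seated, at the same height as the blank (0.0906 m) and beside it in the crop at (141,118). Now the green key: fingers shut, tool tilted to the panel normal.

```bash
cat >> h.py <<'E'
XI=np.array([YI[1],-YI[0],0]);N=-np.sin(.18)*XI+np.array([0,0,np.cos(.18)])
KEY=dict(green=np.array([.4690,.0880,.060]),zero=np.array([.4358,.1235,.053]),read=np.array([.4232,.0740,.053]))
def key(k,h): plan(KEY[k]+h*N,Rt(tilt=-.18))
E
python3 -c "
from h import *
print(Rt(tilt=-.18),N);key('green',.06)"
```

```text
[[-0.95107968  0.25592004  0.17306752]
 [ 0.25178531  0.96669795 -0.04581726]
 [-0.17902957  0.         -0.98384369]] [-0.17306752  0.04581726  0.98384369]
t 10.28 p [0.5454 0.1321 0.1994] rows 3 F [-0.3 -0.3  1.9]
0.041 -0.0349 0.0442 0.0012 -0.0368 -0.0006;0.0435 -0.0348 0.0418 0.0012 -0.0368 -0.0006;0.0458 -0.0347 0.0393 0.0012 -0.0368 -0.0006;
```

Emit:
jog_arm(series="0.041 -0.035 0.044 0.001 -0.037 0;0.0435 -0.035 0.042 0.001 -0.037 0;0.046 -0.035 0.039 0.001 -0.037 0;0 0 0 0 0 0;0 0 0 0 0 0", fingers=-1)

```text
time_s: 10.9
eef_pos: [0.4567, 0.0895, 0.1186]
ee_rot: [[-0.948, 0.258, 0.184], [0.254, 0.966, -0.047], [-0.19, 0.002, -0.982]]
ft_force: [0.2, 0.1, 0.2]
finger_gap: 0.0004
```

```bash
python3 -c "
from h import *
key('green',.02)"
```

```text
t 10.9 p [0.4567 0.0895 0.1186] rows 1 F [0.2 0.1 0.2]
-0.0018 0.0027 0.0664 0.0013 0.0072 -0.0017;
```

Emit:
jog_arm(series="-0.002 0.003 0.033 0.001 0.007 -0.002;0 0 0.033 0 0 0;0 0 0 0 0 0")

```text
time_s: 11.28
eef_pos: [0.4708, 0.0895, 0.0816]
ee_rot: [[-0.95, 0.255, 0.18], [0.251, 0.967, -0.045], [-0.186, 0.002, -0.983]]
ft_force: [-0.2, -0.9, 0.8]
finger_gap: 0.0002
```

```bash
python3 -c "
from h import *
key('green',.003)"
```

```text
t 11.28 p [0.4708 0.0895 0.0816] rows 1 F [-0.2 -0.9  0.8]
0.0088 -0.0033 0.0299 0.0015 0.0045 0.0004;
```

Emit:
jog_arm(series="0.009 -0.003 0.014 0.001 0.004 0;0 0 0.012 0 0 0;0 0 0 0 0 0")

```text
time_s: 11.65
eef_pos: [0.4694, 0.0885, 0.0659]
ee_rot: [[-0.951, 0.255, 0.177], [0.251, 0.967, -0.045], [-0.183, 0.001, -0.983]]
ft_force: [-0.6, -0.1, 0.6]
finger_gap: 0.0006
```

```bash
python3 -c "
from h import *
key('green',-.004)"
```

```text
t 11.65 p [0.4694 0.0885 0.0659] rows 1 F [-0.6 -0.1  0.6]
0.0023 -0.001 0.0163 0.0009 0.0023 0.0005;
```

Emit:
jog_arm(series="0.002 -0.001 0.006 0 0.002 0;0 0 0.006 0 0 0;0 0 0.006 0 0 0")

```text
time_s: 12.02
eef_pos: [0.4701, 0.0878, 0.056]
ee_rot: [[-0.951, 0.255, 0.175], [0.251, 0.967, -0.045], [-0.181, 0.001, -0.984]]
ft_force: [-19.3, 1.3, 51.8]
finger_gap: 0.0003
```

Green is fully down (4 mm travel, hard stop felt). Retracting.

Emit:
jog_arm(series="0 0 -0.02 0 0 0;0 0 -0.03 0 0 0;0 0 0 0 0 0")

```text
time_s: 12.4
eef_pos: [0.465, 0.0892, 0.0863]
ee_rot: [[-0.951, 0.255, 0.176], [0.251, 0.967, -0.045], [-0.182, 0.002, -0.983]]
ft_force: [0.0, 0.4, 0.6]
finger_gap: 0.0004
```

```bash
python3 -c "
from h import *
key('zero',.025);key('zero',.01)"
```

```text
t 12.4 p [0.465  0.0892 0.0863] rows 1 F [0.  0.4 0.6]
0.0706 0.0429 0.0017 0.0013 0.0018 0.0005;
t 12.4 p [0.465  0.0892 0.0863] rows 1 F [0.  0.4 0.6]
0.0707 0.0429 0.0267 0.0013 0.0018 0.0005;
```

Emit:
jog_arm(series="0.0353 0.0215 0.001 0.001 0.001 0;0.0353 0.0215 0.001 0 0.001 0;0 0 0 0 0 0")

```text
time_s: 12.78
eef_pos: [0.431, 0.1251, 0.0757]
ee_rot: [[-0.951, 0.256, 0.172], [0.252, 0.967, -0.046], [-0.178, -0.0, -0.984]]
ft_force: [-0.2, -0.3, 0.3]
finger_gap: 0.0006
```

```bash
python3 -c "
from h import *
key('zero',.005)"
```

```text
t 12.78 p [0.431  0.1251 0.0757] rows 1 F [-0.2 -0.3  0.3]
-0.0016 -0.0006 0.0304 0.0 -0.0006 0.0002;
```

Emit:
jog_arm(series="-0.001 -0.001 0.015 0 0 0;0 0 0.014 0 0 0;0 0 0 0 0 0")

```text
time_s: 13.15
eef_pos: [0.4363, 0.1223, 0.0569]
ee_rot: [[-0.951, 0.257, 0.172], [0.253, 0.966, -0.046], [-0.178, -0.0, -0.984]]
ft_force: [0.1, 0.2, -0.3]
finger_gap: 0.0003
```

```bash
python3 -c "
from h import *
key('zero',-.004)"
```

```text
t 13.15 p [0.4363 0.1223 0.0569] rows 1 F [ 0.1  0.2 -0.3]
0.0024 0.0018 0.0128 -0.0001 -0.0004 -0.0006;
```

Emit:
jog_arm(series="0.002 0.001 0.005 0 0 0;0 0 0.005 0 0 0;0 0 0.006 0 0 0")

```text
time_s: 13.52
eef_pos: [0.4371, 0.1226, 0.0483]
ee_rot: [[-0.951, 0.257, 0.174], [0.253, 0.966, -0.046], [-0.18, 0.0, -0.984]]
ft_force: [-22.9, 0.0, 67.4]
finger_gap: 0.0006
```

Zero is fully down. Retract, go upright, and travel to the left of the slide end.

Emit:
jog_arm(series="0 0 -0.02 0 0 0;0 0 -0.05 0 0 0;0 0 -0.06 0 0 0;0 0 -0.06 0 0 0;0 0 0 0 0 0")

```text
time_s: 14.15
eef_pos: [0.4169, 0.1279, 0.1643]
ee_rot: [[-0.95, 0.257, 0.176], [0.253, 0.966, -0.046], [-0.182, 0.001, -0.983]]
ft_force: [-0.4, 0.6, -0.7]
finger_gap: 0.0006
```

```bash
python3 - <<'E'
from h import *
B=np.array([.5278,.0735,0])
z=np.load("w1.npz");C=cloud(z["d"],camera_info("wrist"),z["W"]).reshape(-1,3)
y=(C-B)@YI;x=(C-B)@XI+.022  # colorimeter coords
m=(x>5)|((x>.012)&(x<.034)&(y>.07)&(y<.2));q=np.c_[x,y,C[:,2]][m];q=q[np.argsort(q[:,1])]
for a in np.arange(.08,.16,.004):
    s=q[(q[:,1]>=a)&(q[:,1]<a+.004)];print(round(a,3),len(s),np.nanmax(s[:,2]).round(3) if len(s) else"")
print("slide left edge y (z .06-.07)",np.nanmax(y[(x>-.005)&(x<.045)&(C[:,2]>.06)&(C[:,2]<.07)&(y<.13)]))
m=(x>-.03)&(x<.07)&(y>.1)&(y<.25)&(C[:,2]>.02);print("obst",np.nanpercentile(np.c_[x,y,C[:,2]][m],[0,50,100],axis=0).round(3) if m.any() else None)
plan(B+.135*YI+[0,0,.16],Rt())
E
```

```text
0.08 151 0.067
0.084 66 0.068
0.088 55 0.068
0.092 46 0.061
0.096 19 0.061
0.1 0 
0.104 0 
0.108 6 0.002
0.112 47 0.001
0.116 50 0.002
0.12 45 0.002
0.124 46 0.002
0.128 48 0.002
0.132 47 0.002
0.136 49 0.002
0.14 44 0.003
0.144 47 0.002
0.148 47 0.002
0.152 46 0.002
0.156 48 0.003
slide left edge y (z .06-.07) 0.09681269400209785
obst [[-0.03   0.1    0.02 ]
 [-0.025  0.166  0.065]
 [ 0.069  0.19   0.077]]
t 14.15 p [0.4169 0.1279 0.1643] rows 3 F [-0.4  0.6 -0.7]
-0.0657 0.0616 0.0146 0.0001 0.0388 -0.0002;-0.0665 0.0616 0.0106 0.0001 0.0388 -0.0002;-0.067 0.0615 0.0065 0.0001 0.0388 -0.0002;
```

Emit:
jog_arm(series="-0.066 0.0616 0.0146 0 0.039 0;-0.0665 0.0616 0.0106 0 0.039 0;-0.067 0.0615 0.0065 0 0.039 0;0 0 0 0 0 0")

```text
time_s: 14.65
eef_pos: [0.5645, 0.2055, 0.1535]
ee_rot: [[-0.966, 0.258, -0.013], [0.258, 0.966, 0.001], [0.013, -0.003, -1.0]]
ft_force: [-0.5, -0.2, -0.5]
finger_gap: 0.0005
```

```bash
cat >> h.py <<'E'
B=np.array([.5278,.0735,0])
E
python3 - <<'E'
from h import *
plan(B+.135*YI+[0,0,.046],Rt())
E
```

```text
t 14.65 p [0.5645 0.2055 0.1535] rows 2 F [-0.5 -0.2 -0.5]
0.0002 -0.0014 0.0896 -0.0008 -0.0042 -0.0006;0.0008 -0.0015 0.0896 -0.0008 -0.0042 -0.0006;
```

Emit:
jog_arm(series="0 -0.0015 0.0896 0 -0.004 0;0.001 -0.0015 0.088 0 -0.004 0;0 0 0 0 0 0")

```text
time_s: 15.02
eef_pos: [0.5604, 0.203, 0.0421]
ee_rot: [[-0.966, 0.258, -0.003], [0.258, 0.966, -0.004], [0.002, -0.004, -1.0]]
ft_force: [-0.1, -0.1, -0.3]
finger_gap: 0.0002
```

```bash
python3 - <<'E'
from h import *
plan(B+.118*YI+[0,0,.046],Rt());plan(B+.056*YI+[0,0,.046],Rt())
E
```

```text
t 15.03 p [0.5604 0.203  0.0421] rows 1 F [-0.1 -0.1 -0.3]
-0.0027 -0.026 -0.0063 -0.0027 -0.0015 -0.0012;
t 15.03 p [0.5604 0.203  0.0421] rows 2 F [-0.1 -0.1 -0.3]
-0.0014 -0.0646 -0.0029 -0.0014 -0.0007 -0.0006;-0.0014 -0.0646 -0.0031 -0.0014 -0.0007 -0.0006;
```

Emit:
jog_arm(series="-0.002 -0.013 -0.006 -0.002 -0.001 0;0 -0.012 0 0 0 0;0 -0.012 0 0 0 0;0 -0.012 0 0 0 0")

```text
time_s: 15.52
eef_pos: [0.5555, 0.1729, 0.0517]
ee_rot: [[-0.966, 0.258, 0.008], [0.258, 0.966, 0.001], [-0.007, 0.003, -1.0]]
ft_force: [0.0, 2.1, -1.7]
finger_gap: 0.0004
```

Emit:
jog_arm(series="0 -0.015 0.002 0 0.003 0;0 -0.015 0.002 0 0 0;0 -0.015 0 0 0 0;0 -0.01 0 0 0 0")

```text
time_s: 16.02
eef_pos: [0.547, 0.1389, 0.0502]
ee_rot: [[-0.966, 0.258, 0.005], [0.258, 0.966, 0.003], [-0.004, 0.004, -1.0]]
ft_force: [0.5, 3.0, 0.4]
finger_gap: 0.0004
```

Emit:
jog_arm(series="0 -0.008 0.002 0 0 0;0 -0.008 0.002 0 0 0;0 -0.008 0 0 0 0")

```text
time_s: 16.4
eef_pos: [0.5434, 0.1242, 0.0477]
ee_rot: [[-0.966, 0.258, 0.006], [0.258, 0.966, 0.004], [-0.005, 0.005, -1.0]]
ft_force: [4.6, 22.3, 2.3]
finger_gap: 0.0003
```

Emit:
jog_arm(series="0 -0.006 0 0 0 0;0 0 0 0 0 0")

```text
time_s: 16.65
eef_pos: [0.5435, 0.1249, 0.0478]
ee_rot: [[-0.966, 0.259, 0.01], [0.259, 0.966, 0.012], [-0.007, 0.015, -1.0]]
ft_force: [0.5, -0.6, -0.4]
finger_gap: 0.0001
```

The slide stopped hard after about 60 mm. Backing off, lifting and checking.

Emit:
jog_arm(series="0 0.02 0 0 0 0;0 0.03 0 0 0 0;0 0 -0.09 0 0 0;0 0 -0.09 0 0 0;0 0 -0.06 0 0 0")

```text
time_s: 17.27
eef_pos: [0.5492, 0.1558, 0.1926]
ee_rot: [[-0.966, 0.258, 0.001], [0.258, 0.966, 0.01], [0.002, 0.009, -1.0]]
ft_force: [0.4, -0.3, -0.5]
finger_gap: 0.0006
```

```bash
python3 - <<'E'
from h import *
p,d,i,W=shot("wrist");save("w5c",p[60:300,140:440]);C=cloud(d,i,W)
for n,c in dict(sample=B,blank=B-.06*YI).items():
    m=(np.linalg.norm(C[...,:2]-c[:2],axis=2)<.026)&(C[...,2]>.078)&(C[...,2]<.1);P=C[m]
    q=cv2.minEnclosingCircle(np.float32(P[:,:2]));print(n,q,"along y",(np.array([*q[0],0])-B)@YI,np.percentile(P[:,2],98),len(P))
key("read",.07)
E
```

```text
sample ((0.5284636616706848, 0.07573194056749344), 0.01739831268787384) along y 0.002327456699852602 0.09198830913530126 1258
blank ((0.5112714767456055, 0.016067340970039368), 0.01733997091650963) along y -0.059750014272206685 0.09198543711665214 1288
t 17.32 p [0.5507 0.156  0.197 ] rows 3 F [ 0.8 -0.2  3.1]
0.0639 -0.0628 0.0407 0.0024 -0.0372 -0.0006;0.0662 -0.0626 0.0372 0.0024 -0.0372 -0.0006;0.0683 -0.0624 0.0335 0.0024 -0.0372 -0.0006;
```

View pics/w5c.png

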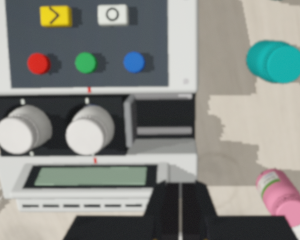

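The sample now stands at the beam marks (89,89)/(95,160) and the blank moved 59.9 mm, so the slide is fully home. Now the read key.

Emit:
jog_arm(series="0.064 -0.063 0.03 0.002 -0.037 0;0.066 -0.0626 0.037 0.002 -0.037 0;0.068 -0.0624 0.04 0.002 -0.037 0;0 0 0 0 0 0")

```text
time_s: 17.82
eef_pos: [0.4065, 0.0778, 0.1213]
ee_rot: [[-0.95, 0.256, 0.177], [0.252, 0.967, -0.045], [-0.182, 0.001, -0.983]]
ft_force: [1.1, -1.2, 0.7]
finger_gap: 0.0006
```

```bash
python3 -c "
from h import *
key('read',.02)"
```

```text
t 17.82 p [0.4065 0.0778 0.1213] rows 1 F [ 1.1 -1.2  0.7]
-0.0075 0.0009 0.0838 0.0009 0.0021 -0.0001;
```

Emit:
jog_arm(series="-0.0075 0.001 0.04 0 0.002 0;0 0 0.042 0 0 0;0 0 0 0 0 0")

```text
time_s: 18.2
eef_pos: [0.4234, 0.076, 0.074]
ee_rot: [[-0.95, 0.255, 0.179], [0.251, 0.967, -0.045], [-0.184, 0.002, -0.983]]
ft_force: [0.0, 0.3, -1.2]
finger_gap: 0.0002
```

```bash
python3 -c "
from h import *
key('read',.005)"
```

```text
t 18.2 p [0.4234 0.076  0.074 ] rows 1 F [ 0.   0.3 -1.2]
0.0059 -0.0034 0.0262 0.0016 0.0034 0.0003;
```

Emit:
jog_arm(series="0.006 -0.003 0.013 0.001 0.003 0;0 0 0.012 0 0 0;0 0 0 0 0 0")

```text
time_s: 18.58
eef_pos: [0.4238, 0.0749, 0.0594]
ee_rot: [[-0.951, 0.254, 0.177], [0.25, 0.967, -0.045], [-0.183, 0.001, -0.983]]
ft_force: [0.5, -0.5, -0.1]
finger_gap: 0.0003
```

```bash
python3 -c "
from h import *
key('read',-.004)"
```

```text
t 18.57 p [0.4238 0.0749 0.0594] rows 1 F [ 0.5 -0.5 -0.1]
0.0026 -0.0018 0.0171 0.001 0.0024 0.0008;
```

Emit:
jog_arm(series="0.002 -0.001 0.006 0 0.002 0;0 0 0.006 0 0 0;0 0 0.006 0 0 0")

```text
time_s: 18.95
eef_pos: [0.4247, 0.0741, 0.0489]
ee_rot: [[-0.951, 0.254, 0.175], [0.251, 0.967, -0.045], [-0.181, 0.002, -0.983]]
ft_force: [-11.5, 1.7, 36.6]
finger_gap: -0.0
```

Emit:
jog_arm(series="0 0 0.005 0 0 0")

```text
time_s: 19.08
eef_pos: [0.4249, 0.0741, 0.0481]
ee_rot: [[-0.951, 0.254, 0.178], [0.25, 0.967, -0.045], [-0.183, 0.002, -0.983]]
ft_force: [-28.7, 1.5, 83.6]
finger_gap: 0.0003
```

Emit:
jog_arm(series="0 0 -0.02 0 0 0;0 0 -0.05 0 0 0;0 0 -0.08 0 0 0;0 0 -0.06 0 0 0;0 0 0 0 0 0")

```text
time_s: 19.7
eef_pos: [0.4021, 0.0799, 0.176]
ee_rot: [[-0.95, 0.254, 0.18], [0.25, 0.967, -0.045], [-0.185, 0.002, -0.983]]
ft_force: [-0.6, -0.6, -0.4]
finger_gap: 0.0002
```

```bash
python3 - <<'E'
from h import *
p,d,i,W=shot("wrist");print(get_obs()["ft_force"],get_obs()["eef_pos"],W[:3,3])
t,dt,it,Wt=shot("top")
f=lambda x:cv2.resize(x,(390,330),interpolation=cv2.INTER_CUBIC)
save("fin",np.hstack([f(p),f(t[150:290,220:440])]))
E
```

```text
[ 0.49123743  0.58120173 -0.93806402] [0.40160811 0.07987    0.17468414] [0.29613373 0.10619324 0.3041919 ]
```

View pics/fin.png

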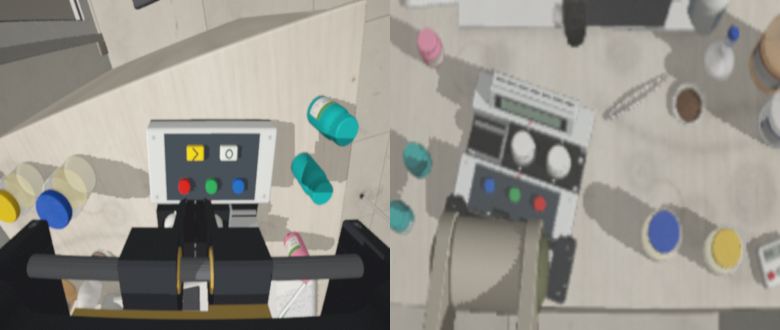

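All keys are up, both jars are in place, the sample is in the beam and the arm is clear. Handing in.

```bash
python3 -c "
from h import *
print(sign_off())"
```

```text
the job is handed in; nothing more can be done
None
```

The job is done and handed in at about 20 s of the 66 s allowed. The sample was lowered into the empty well and released on its floor. I then pressed green, then zero, pushed the slide fully right, and pressed read. `sign_off` reports no verdict.

**Last checks**
- **Sample seating:** its cap stood at the same height as the blank's (98th-percentile heights 92.1 mm and 92.0 mm), so it is on the well floor. The vertical force stayed under about 2 N while lowering.
- **Keys:** each was pushed to a hard stop well above its 5 N spring: about 52 N for green, 67 N for zero and 84 N for read. The stop heights match the panel slope to about 0.3 mm, and all keys were released again.
- **Slide:** it stopped hard (about 22 N), and the blank's cap had moved 59.9 mm, so the slide is home.
- **Final pictures:** the sample is at the beam marks, the blank is in its well, and the jars are where they stood. The gripper is clear, with no contact force.

**Small disagreements**
- The cameras read cap heights 2–3 mm too high, and the top and wrist views differed by up to 2 mm sideways. I aligned the bottle to the well within one wrist picture instead.
- The sample's cap reads about 2 mm off the beam line along the slide. That is within the well's play of ±2.5 mm plus calibration error.
- I did not read the display to confirm that the instrument registered the key presses.

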